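# Load a teak blank through the carver's one-way flaps

## Task

Stand the narrow-footed teak blank flat in the open bay of the feed lane, then slide it along the lane through the pair of sprung one-way flaps, pressing its nose into the sprung buffer beyond just far enough for both flaps to swing shut behind its tail, without driving the buffer towards its end. Then ease the blank slowly back until its tail rests on the shut flaps, never letting the buffer fling it back, and let go. Leave the other blanks, tools and the jar where they are.

Things in the scene. Friction and masses are not known exactly. Their poses are not given: they have to be found in the camera images.
- blank_mid (a point): Centre of the teak blank to load, 29 mm above its underside. Foot 80 mm long (x), 44 wide (y), 14 high; on its middle a stem 50 long (x), 28 wide (y), 44 high; 58 mm high in all, same either end round. Grasp the stem across its 28 mm by its upper part, fingertips at least 24 mm above the underside, so that they pass over the lane's covers.
- blank: The same blank: loose, upright on the bench, about 0.14 kg (varies), foot waxed: slides on the polished lane with friction about 0.25, if not pressed down. Origin at the centre of its underside, 29 mm below blank_mid, same axes. It is the only one of three blanks with a foot narrow enough for the lane.
- lane_bay (a point): Fixed steel feed lane: point on its floor (10 mm above the bench), middle of the open loading bay, on the centre line. x: along the lane, feeding direction, away from the robot; y left; z up. Bay 50 mm wide between walls 17 mm high above the floor, open on top and at its near end (x = -60 mm). A blank centred within 5 mm of this point stands wholly in it.
- slot_mouth (a point): Mouth of the covered part, on the centre line, 50 mm past lane_bay, level with the covers' tops. Two flat clear covers (underside 16.5, top 20.5 mm above the lane floor) go over the blank's foot, either side of a 34 mm slot for its stem, flared at the mouth. Under them sit flaps and buffer on one cassette, set anew each job and not measured: flap hinges 62 to 90 mm past lane_bay. Find by feel.
- lane_head (a point): Centre of the top near edge of the grey machine head at the lane's far end, 275 mm past lane_bay, 60 mm above the bench; a flat motor cap 20 mm high stands on it. Nothing to do here.
- flap_left (a joint): Left steel flap, 27 mm long, 12 high, upright hinge 31 mm left of the centre line. Rad: 0 = shut, leaning 30 degrees forward (the pair is a V pointing in the feeding direction); grows as a blank pushes it open, 0.7 to 0.9 while one goes past. Sprung shut, cannot swing back past 0. It shuts behind a tail about 26 mm past the hinge line; shut flaps hold the tail about 15 mm past it.
- flap_right (a joint): Right flap, the mirror image, same values. Push needed on the blank: 5 to 10 N as its nose opens both flaps, under 2 N while they rub along its sides, then climbing once the nose meets the buffer.
- buffer (a joint): Sprung pad 88.5 mm past the hinge line, pressed in by the blank's nose. m: 0 = free, grows as pressed; travel 34 mm. 1.2 N at touch, then 0.4 N per mm (9.2 N at 20 mm, 12.8 N at 29 mm). The flaps shut behind the blank at about 17 mm; over 29 mm is too far. With the blank back on the shut flaps about 6 mm stays. Must not fly back faster than 0.12 m/s.
- wide_blank: Loose bystander: teak blank with a foot 70 mm long, 66 mm wide, 14 mm high and the same stem; origin at the centre of its underside. Leave alone.
- rosette: Loose bystander: round teak blank, foot 76 mm across, round stem 26 mm across, 52 mm high; origin at the centre of its underside. Leave alone.
- gouge_a: Loose bystander: carving gouge lying along its x, 215 mm long, white handle 28 mm thick, origin under the ferrule. Leave alone.
- gouge_b: Loose bystander: carving gouge lying along its x, 215 mm long, pale wooden handle 28 mm thick, origin under the ferrule. Leave alone.
- mallet: Loose bystander: wooden mallet lying along its x, 245 mm long, head 110 mm wide and 60 mm high at its +x end; origin on the underside at mid-length. Leave alone.
- oilstone: Loose bystander: grey sharpening stone 50 by 170 by 28 mm (long along its y); origin at the centre of its underside. Leave alone.
- jar: Loose bystander: amber glass jar 72 mm across, 85 mm high; origin at the centre of its underside. Leave alone.
Mind the look-alikes: they are no part of the job. What is shaped like the blank but blue, pink or white is not meant.

How it is judged:
On the way, in this order (a step that is already met when the one before it is completed fails the run):
1. the blank stands flat in the open bay of the lane, short of the flaps (y of blank_mid in the frame of lane_bay between -0.009 and 0.009 m and z of blank_mid in the frame of lane_bay between 0.024 and 0.034 m and angle between blank_mid's own z axis and vertical below 0.12 rad and x of blank_mid in the frame of lane_bay between -0.05 and 0.013 m and value of joint each of flap_left, flap_right below 0.05 rad), for 0.2 s.
2. the blank has both flaps pushed open (y of blank_mid in the frame of lane_bay between -0.009 and 0.009 m and z of blank_mid in the frame of lane_bay between 0.024 and 0.034 m and angle between blank_mid's own z axis and vertical below 0.12 rad and x of blank_mid in the frame of lane_bay above 0.03 m and value of joint each of flap_left, flap_right above 0.4 rad), for 0.1 s.
3. the blank is pressed into the buffer and both flaps have swung shut behind it (y of blank_mid in the frame of lane_bay between -0.009 and 0.009 m and z of blank_mid in the frame of lane_bay between 0.024 and 0.034 m and angle between blank_mid's own z axis and vertical below 0.12 rad and value of joint buffer above 0.014 m and value of joint each of flap_left, flap_right below 0.08 rad), for 0.1 s.
At the end, for the whole second after the job is handed in: The blank stands upright (within 0.12 rad) and flat on the lane floor (within 5 mm), within 9 mm of the lane's centre line, at rest beyond the flaps: both flaps shut (under 0.08 rad) with the blank's tail resting on them, and its nose keeping the buffer pressed in between 2 and 11 mm (y of blank_mid in the frame of lane_bay between -0.009 and 0.009 m and z of blank_mid in the frame of lane_bay between 0.024 and 0.034 m and angle between blank_mid's own z axis and vertical below 0.12 rad and x of blank_mid in the frame of lane_bay above 0.09 m and value of joint buffer between 0.002 and 0.011 m and value of joint each of flap_left, flap_right below 0.08 rad and linear speed of blank below 0.01 m/s); the robot touches nothing.
It fails at once if the buffer is driven in further than 29 mm (about 13 N) (value of joint buffer above 0.029 m).
It fails at once if the buffer flies back faster than 0.12 m/s (velocity of joint buffer below -0.12 m/s).
It fails at once if a flap is forced backwards, towards the bay (value of joint any of flap_left, flap_right below -0.15 rad).
It fails at once if another blank, a tool, the stone or the jar is shifted by more than 30 mm (distance of any of wide_blank, rosette, gouge_a, gouge_b, mallet, oilstone, jar from where it was at the start of the episode above 0.03 m).
It also fails if it takes over 64 s, if anything falls off the work surface, if the arm or the gripper's body presses on something with over 40 N, if the wrist force passes 120 N, or if a joint passes its speed limit or range.

## Robot

A 7-joint arm with a two-finger parallel gripper is mounted at the origin on the work surface. World frame = base frame: x ahead of the robot, y to its left, z up, the work surface at z = 0. Lengths are in m, angles in rad, forces in N, time in s.
With the tool pointing down it reaches from about 0.425 to 0.875 m from the base axis. Payload 8.4 kg.
Tool frame: the origin (TCP) lies at the very end of the fingers, on their centre line; the grasp point (between the pads) lies 19 mm behind it; y points along the fingers, x is the direction in which the jaws open and shut, and the axes are right-handed (so a half turn about y gives the same grasp; the last joint's range is limited). The gripper opens to 87 mm and grips with 3 to 60 N. Pads are 19 mm wide; open, the fingers measure 117 mm over their backs; the gripper's body (75 mm by 190 mm) begins 51 mm behind the grasp point.
Start: joints at [-1.369, 0.333, 0.04, 1.465, -0.013, 1.343, -0.059], TCP at [0.193, 0.621, 0.198] pointing down, gripper open.
Joint ranges: [-2.58, 2.58], [-0.38, 2.09], [-1.3, 1.39], [0.25, 2.4], [-1.5, 4.64], [0.08, 2.09], [-2.65, 2.65]. Speed limits (rad/s): [2.22, 2.22, 2.79, 2.79, 3.14, 3.14, 3.14].

## Interface

Orientations are given as a unit quaternion [w, x, y, z].
In Python, from workcell import r, capture gives the robot as it stands. The module is installed in compiled form; this text tells all that it offers.
- The arm moves only by the shell command python3 -m creep 'ROWS' [OPENING] [FORCE]. ROWS is JSON, a list of rows, each a list of 2 entries, a list of its own where there are three numbers: the shift along the tool's x, y, z in m, then the turn about the tool's y in rad. In form: [[[dx, dy, dz], spin], ...]. A call has exactly 8 rows; each row is the pose to reach, as a shift and turn from the pose commanded when the call began, along the tool's axes at that moment; what a row does not reach only later rows make up. A row lasts 1/10 s, in which the tool goes at most 50 mm and 8.59 degrees, less where a joint would pass 70% of its speed; a pose out of reach is approached as far as the arm can. A call with a gripper value outside its range is refused whole. OPENING is the opening, from 0 (shut) to 1 (fully open), set as the call begins (- or left out, the last holds). The fingers move at their own pace and stop on an object; FORCE is the grip in N (left out, the last holds). Time passes only in rows, so rows that repeat a pose let the fingers close, or fill a call up. It gives the time, the measured TCP pose, the force and the opening at its end, in the units of the state.
- r.sense(): the state, without advancing time (a new reading comes with each control period).
- capture(name): name is "scene" or "top"; returns a dict with "pixels" (420x560x3 uint8, blue, green, red), "depth" (420x560 float32, m along the optical axis (not along the pixel's ray), 0 where there is no reading), "fx", "fy", "cx", "cy" (pixels), "world_from_camera" (4x4, takes a point from camera to world coordinates). Camera axes: x right, y down, z forward; pixel columns grow to the right and rows downward; lengths in m; the calibration is good to about 2 mm. A picture is of the moment at which its call begins.
- r.close_job(): hands the job in, once; it reports no verdict.
The state is a dict: "time_s": time; "q": joint angles; "joint_vel": joint speeds; "joint_efforts": joint torques, N m; "eef_pos": TCP position; "eef_rot": TCP orientation; "ft_force": force on the tool from outside, world axes, zero at the start; "ft_torque": the same for the moment, N m; "width": opening from 0.0 (shut) to 1.0 (fully open).
Only numpy, scipy, OpenCV 4.12 (cv2) and the standard library are available. Lean on these libraries where they do the work, as an engineer would, in place of code of your own. Each camera call takes 0.05 s, during which the arm holds its last target.

## Working session

There is one attempt and no reset: what is moved stays moved. The work goes in short steps, Python scripts to look and compute and a shell command to move; the robot and the scene stay as the last step left them, time stands still between calls to the robot, and variables do not carry over. Pictures are saved under pics/ and viewed, and the job is handed in when it is done.

```bash
mkdir -p pics
cat > h.py <<'E'
import numpy as np,cv2
from workcell import r,capture
def snap(n,tag):
    c=capture(n); cv2.imwrite(f'pics/{tag}.png',c['pixels']); np.savez(f'{tag}.npz',**c); return c
def P(c,u,v,z=None):
    d=float(np.median([x for x in c['depth'][v-1:v+2,u-1:u+2].ravel() if x>0] or [0])); T=c['world_from_camera']
    ray=np.array([(u-c['cx'])/c['fx'],(v-c['cy'])/c['fy'],1])
    if z is None: p=T[:3,:3]@(ray*d)+T[:3,3]
    else:
        w=T[:3,:3]@ray; p=T[:3,3]+w*(z-T[2,3])/w[2]
    return np.round(p,4)
E
python3 - <<'E'
from h import *
for n in('scene','top'):
    c=snap(n,n+'0'); print(c['world_from_camera'].round(3).tolist(),c['fx'])
s=r.sense(); print({k:np.round(v,3) for k,v in s.items()})
E
```

```text
[[-0.205, 0.703, -0.681, 1.414], [0.979, 0.134, -0.157, 0.188], [-0.019, -0.699, -0.715, 0.982], [0.0, 0.0, 0.0, 1.0]] 420.22155962059344
[[-0.027, -0.996, 0.084, 0.443], [-1.0, 0.029, 0.012, -0.033], [-0.014, -0.083, -0.996, 1.201], [0.0, 0.0, 0.0, 1.0]] 468.7347757344804
{'time_s': np.float64(0.1), 'q': array([-1.369,  0.334,  0.04 ,  1.466, -0.013,  1.343, -0.059]), 'joint_vel': array([-0.001, -0.002, -0.001, -0.001, -0.002, -0.002, -0.002]), 'joint_efforts': array([ 4.0000e-03, -6.5781e+01,  1.3400e+00, -4.0471e+01, -6.0000e-02,
        4.1000e-02,  0.0000e+00]), 'eef_pos': array([0.192, 0.62 , 0.198]), 'eef_rot': array([-0.569,  0.57 ,  0.419, -0.42 ]), 'ft_force': array([-1.159, -0.357, -0.557]), 'ft_torque': array([-0.028,  0.029, -0.02 ]), 'width': np.float64(1.0)}
```

View pics/scene0.png

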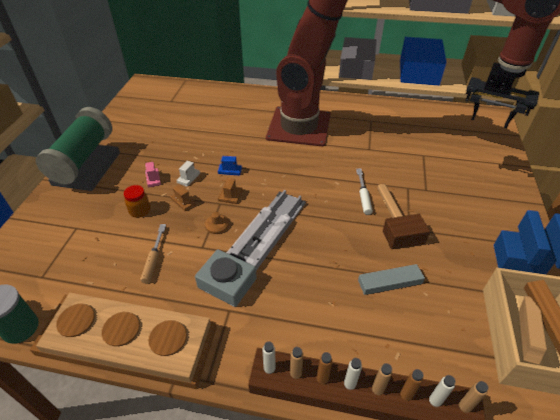

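View pics/top0.png

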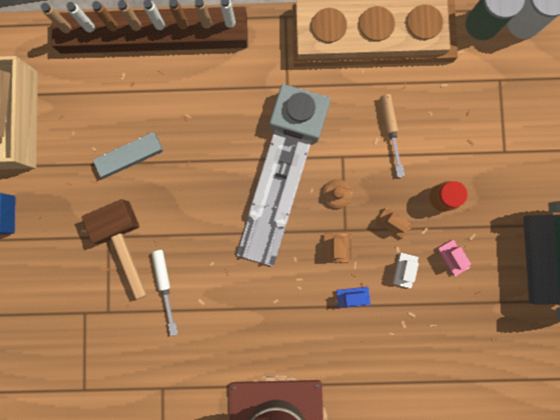

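Top view: the lane runs from (257,250) to the head at (300,110). Possible targets:
- teak at (341,247)
- teak at (395,223)
- round rosette at (338,194)
- blue at (353,297), white at (405,270) and pink at (455,258), all decoys

I'll check the two teak ones in a close crop.

Run:
```python
import cv2,numpy as np
t=cv2.imread('pics/top0.png')
cv2.imwrite('pics/cropA.png',cv2.resize(t[165:285,310:430],None,fx=5,fy=5,interpolation=cv2.INTER_CUBIC))
cv2.imwrite('pics/cropB.png',cv2.resize(t[80:270,225:335],None,fx=3.1,fy=3.1,interpolation=cv2.INTER_CUBIC))
```

```text
(no output)
```

View pics/cropA.png

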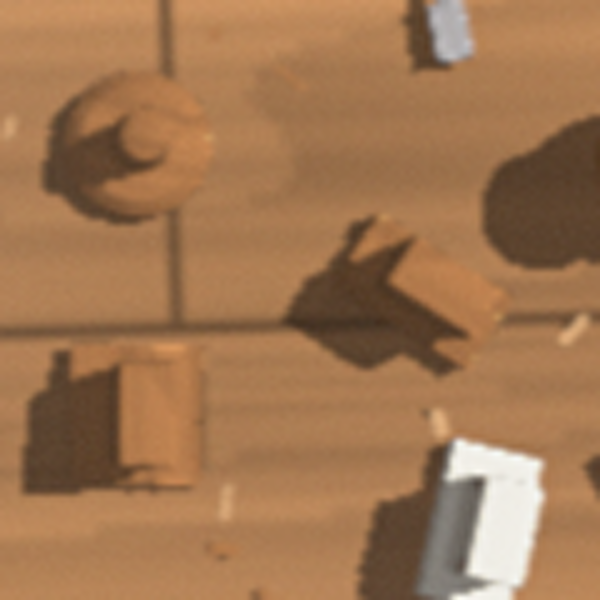

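View pics/cropB.png

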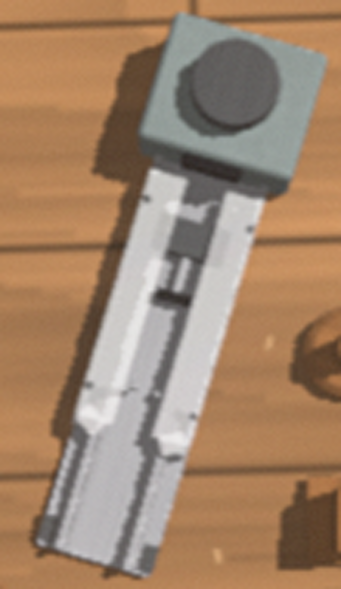

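Run:
```python
from h import *
def cloud(c):
    H,W=c['depth'].shape; v,u=np.mgrid[:H,:W]; d=c['depth']
    p=np.stack([(u-c['cx'])/c['fx']*d,(v-c['cy'])/c['fy']*d,d],-1)
    T=c['world_from_camera']; return p@T[:3,:3].T+T[:3,3]
for n in('top0','scene0'):
    c=dict(np.load(n+'.npz')); X=cloud(c); c_t=c
    top=dict(np.load('top0.npz'))
    for nm,(u,v) in dict(A=(395,223),B=(341,247)).items():
        ctr=P(top,u,v)
        m=(np.hypot(X[...,0]-ctr[0],X[...,1]-ctr[1])<.06)&(c['depth']>0)
        for lo,hi in((.007,.022),(.045,.07)):
            k=m&(X[...,2]>lo)&(X[...,2]<hi); q=X[k][:,:2].astype(np.float32)
            print(n,nm,ctr,lo,len(q),cv2.minAreaRect(q), np.median(X[k][:,2]))
# lane points
top=dict(np.load('top0.npz'))
for u,v in((240,256),(271,264),(255,245),(300,125),(262,225)): print(u,v,P(top,u,v))
```

```text
top0 A [ 0.4981 -0.3031  0.0584] 0.007 267 ((0.49709153175354004, -0.3094967305660248), (0.08295639604330063, 0.05183060094714165), 55.023197174072266) 0.014232484673367463
top0 A [ 0.4981 -0.3031  0.0584] 0.045 258 ((0.5010361671447754, -0.3105008006095886), (0.04992501437664032, 0.028279660269618034), 55.51167678833008) 0.05781223661103985
top0 B [ 0.4436 -0.1696  0.06  ] 0.007 460 ((0.44152095913887024, -0.16394244134426117), (0.06390582025051117, 0.07062151283025742), 88.10169219970703) 0.01421727407191331
top0 B [ 0.4436 -0.1696  0.06  ] 0.045 241 ((0.44365379214286804, -0.1638779491186142), (0.027478262782096863, 0.048625435680150986), 87.65624237060547) 0.05788417234761045
scene0 A [ 0.4981 -0.3031  0.0584] 0.007 148 ((0.49173030257225037, -0.30317598581314087), (0.08467335999011993, 0.0677717849612236), 56.23380661010742) 0.015103459287424792
scene0 A [ 0.4981 -0.3031  0.0584] 0.045 131 ((0.4993765950202942, -0.31147301197052), (0.05294760689139366, 0.030586102977395058), 52.808006286621094) 0.05809370333299213
scene0 B [ 0.4436 -0.1696  0.06  ] 0.007 204 ((0.44190657138824463, -0.1635798215866089), (0.0677485316991806, 0.0757870152592659), 87.29585266113281) 0.014817903761442097
scene0 B [ 0.4436 -0.1696  0.06  ] 0.045 124 ((0.4409531056880951, -0.16343757510185242), (0.02854365110397339, 0.054401420056819916), 88.04254150390625) 0.057970428923714734
240 256 [0.4279 0.0806 0.0078]
271 264 [0.4057 0.0025 0.0096]
255 245 [0.4546 0.0419 0.0083]
300 125 [ 0.747  -0.0798  0.0621]
262 225 [0.5048 0.0228 0.0101]
```

```bash
cat >> h.py <<'E'
def cloud(c):
    H,W=c['depth'].shape; v,u=np.mgrid[:H,:W]; d=c['depth']
    p=np.stack([(u-c['cx'])/c['fx']*d,(v-c['cy'])/c['fy']*d,d],-1)
    T=c['world_from_camera']; return p@T[:3,:3].T+T[:3,3]
E
python3 - <<'E'
from h import *
for n in('top0','scene0'):
    c=dict(np.load(n+'.npz')); X=cloud(c)
    reg=(X[...,0]>.35)&(X[...,0]<.9)&(X[...,1]>-.13)&(X[...,1]<.13)&(c['depth']>0)
    h=reg&(X[...,2]>.054)&(X[...,2]<.066)&(X[...,0]>.66)
    print(n,'head',cv2.minAreaRect(X[h][:,:2].astype(np.float32)),np.median(X[h][:,2]))
    k=reg&(X[...,2]>.022)&(X[...,2]<.036)&(X[...,0]<.72)&(abs(X[...,1]-(.028-.25*(X[...,0]-.5)))<.05)
    print('lane',k.sum(),cv2.minAreaRect(X[k][:,:2].astype(np.float32)))
    z=np.round(X[k][:,2],3); print(np.unique(z,return_counts=True))
    a=cv2.minAreaRect(X[k][:,:2].astype(np.float32))
    L=reg&(X[...,2]>.005)&(X[...,2]<.036)&(X[...,0]<.74)&(abs(X[...,1]-(.028-.25*(X[...,0]-.5)))<.06)
    print('all',cv2.minAreaRect(X[L][:,:2].astype(np.float32)))
E
for f in 1; do python3 - <<'E'
import cv2
t=cv2.imread('pics/scene0.png')
cv2.imwrite('pics/cropC.png',cv2.resize(t[185:305,190:315],None,fx=4.7,fy=4.7,interpolation=cv2.INTER_CUBIC))
E
done
```

```text
top0 head ((0.7804446220397949, -0.07764578610658646), (0.12903091311454773, 0.12068725377321243), 71.84838104248047) 0.06013586753316791
lane 1779 ((0.5689554214477539, 0.0033005550503730774), (0.08316649496555328, 0.3172205686569214), 75.16351318359375)
(array([0.022, 0.023, 0.024, 0.025, 0.026, 0.027, 0.028, 0.029, 0.03 ,
       0.031, 0.032, 0.033, 0.034, 0.035, 0.036]), array([ 14,  41,  54,  74,  91, 129, 168, 202, 245, 246, 218, 149,  77,
        55,  16]))
all ((0.5413898825645447, 0.017651252448558807), (0.11614987999200821, 0.4086706340312958), 75.83370971679688)
scene0 head ((0.7795825004577637, -0.07695677876472473), (0.1320347785949707, 0.12075995653867722), 70.72283172607422) 0.06036103982038704
lane 1083 ((0.5660786032676697, 0.0014995560050010681), (0.0830719843506813, 0.3140554130077362), 72.20165252685547)
(array([0.022, 0.023, 0.024, 0.025, 0.026, 0.027, 0.028, 0.029, 0.03 ,
       0.031, 0.032, 0.033, 0.034, 0.035, 0.036]), array([ 15,  33,  31,  46,  44,  64,  77, 100, 146, 161, 138, 105,  74,
        42,   7]))
all ((0.5341552495956421, 0.01925664395093918), (0.11597668379545212, 0.3969680964946747), 75.96903991699219)
```

View pics/cropC.png

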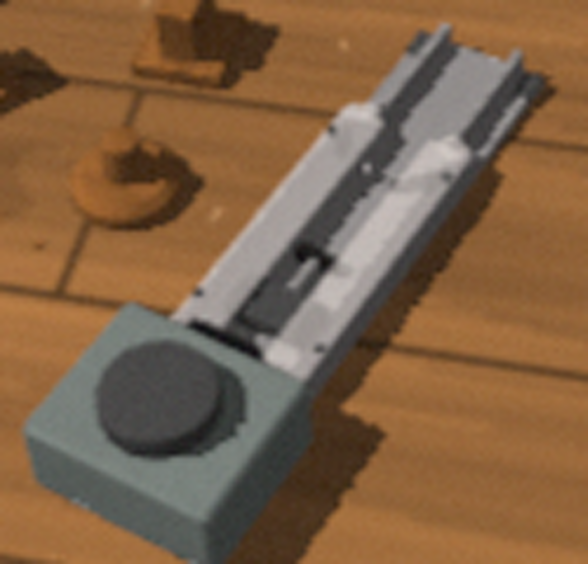

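Run:
```python
from h import *
best=None
X=np.concatenate([ (lambda c,X:X[c['depth']>0])(dict(np.load(n+'.npz')),cloud(dict(np.load(n+'.npz')))) for n in('top0','scene0')])
Xt=[(lambda c,X:X[c['depth']>0])(dict(np.load(n+'.npz')),cloud(dict(np.load(n+'.npz')))) for n in('top0','scene0')]
# head: refine with percentile boxes over angle; minimise edge spread
for n,X in zip(('top','scene'),Xt):
    h=X[(X[:,2]>.054)&(X[:,2]<.066)&(X[:,0]>.66)&(X[:,0]<.9)&(abs(X[:,1]+.08)<.12)]
    l=X[(X[:,2]>.024)&(X[:,2]<.037)&(X[:,0]>.40)&(X[:,0]<.74)&(abs(X[:,1]-(.028-.29*(X[:,0]-.5)))<.07)]
    for yaw in np.radians([-16,-17,-18,-19,-20]):
        e=np.array([np.cos(yaw),np.sin(yaw)]); f=np.array([-e[1],e[0]])
        s=l[:,:2]@e; t=l[:,:2]@f
        out=[]
        bins=np.arange(.47,.66,.01)
        mids=[];ws=[]
        for b in bins:
            q=t[(s>=b)&(s<b+.01)]
            if len(q)>10: a,z=np.percentile(q,[3,97]); mids.append((a+z)/2); ws.append(z-a)
        hs=h[:,:2]@e; ht=h[:,:2]@f
        print(n,np.degrees(yaw),'slope',np.polyfit(np.arange(len(mids))*.01,mids,1).round(4),'mid',np.round(np.median(mids),4),'w',np.round(np.median(ws),4),
         'head s',np.percentile(hs,[.5,2,98,99.5]).round(4),'t',np.percentile(ht,[.5,2,98,99.5]).round(4))
# manual pixels
c=dict(np.load('top0.npz'))
def px(a,b,z):
    u=225+a/3.1; v=80+b/3.1; T=c['world_from_camera']; w=T[:3,:3]@np.array([(u-c['cx'])/c['fx'],(v-c['cy'])/c['fy'],1]); return T[:3,3]+w*(z-T[2,3])/w[2]
for nm,A,B,z in(('covL',(150,170),(78,425),.0305),('covR',(266,195),(190,440),.0305),('slotR/covinnerR',(208,200),(155,435),.0305),('headfront',(140,152),(282,193),.06),('floorend',(38,543),(150,577),.01)):
    a,b=px(*A,z),px(*B,z); d=a-b; print(nm,a.round(4),b.round(4),np.degrees(np.arctan2(d[1],d[0])).round(1))
```

```text
top -16.0 slope [-0.0342  0.1522] mid 0.1489 w 0.0915 head s [0.7128 0.7171 0.8287 0.8311] t [0.0755 0.0778 0.2025 0.2045]
top -17.0 slope [-0.0245  0.1614] mid 0.1591 w 0.0915 head s [0.7104 0.7146 0.8258 0.8278] t [0.0896 0.0914 0.216  0.2177]
top -18.0 slope [-0.009   0.1699] mid 0.169 w 0.0917 head s [0.708  0.7119 0.8231 0.8245] t [0.1032 0.1048 0.2294 0.2312]
top -19.0 slope [0.0094 0.1781] mid 0.1789 w 0.0916 head s [0.705  0.7092 0.8201 0.8214] t [0.1168 0.1182 0.2429 0.2445]
top -20.0 slope [0.0229 0.187 ] mid 0.1892 w 0.0917 head s [0.7017 0.7059 0.8166 0.8186] t [0.1297 0.1313 0.2564 0.2582]
scene -16.0 slope [-0.0353  0.1521] mid 0.149 w 0.0926 head s [0.7124 0.7169 0.83   0.8311] t [0.0764 0.0788 0.2038 0.2056]
scene -17.0 slope [-0.0271  0.1617] mid 0.159 w 0.0924 head s [0.7095 0.7143 0.827  0.8279] t [0.0901 0.0927 0.2172 0.2187]
scene -18.0 slope [-0.0117  0.1703] mid 0.1692 w 0.092 head s [0.7065 0.7113 0.8238 0.8249] t [0.1034 0.106  0.2308 0.2318]
scene -19.0 slope [0.0121 0.178 ] mid 0.1791 w 0.0926 head s [0.7033 0.7085 0.8208 0.822 ] t [0.1171 0.1193 0.2443 0.2454]
scene -20.0 slope [0.0237 0.1872] mid 0.1894 w 0.0924 head s [0.7001 0.7053 0.8178 0.8194] t [0.1302 0.1329 0.2578 0.2594]
covL [ 0.7321 -0.0128  0.0305] [0.5244 0.051  0.0305] -17.1
covR [ 0.7084 -0.107   0.0305] [ 0.5097 -0.0391  0.0305] -18.9
slotR/covinnerR [ 0.7057 -0.0595  0.0305] [ 0.5146 -0.011   0.0305] -14.2
headfront [ 0.7397 -0.0057  0.06  ] [ 0.7029 -0.1179  0.06  ] 71.9
floorend [0.4302 0.0873 0.01  ] [ 0.4002 -0.0034  0.01  ] 71.7
```

```bash
cat >> h.py <<'E'
from scipy.spatial.transform import Rotation as R
def rel(target,xang):
    """shift in tool axes and spin to TCP target with tool x at world angle xang(deg, mod 180)"""
    s=r.sense(); q=s['eef_rot']; M=R.from_quat([q[1],q[2],q[3],q[0]]).as_matrix()
    cur=np.degrees(np.arctan2(M[1,0],M[0,0])); d=M.T@(np.array(target)-s['eef_pos'])
    turn=(xang-cur+90)%180-90   # world z ccw turn
    print('t',round(s['time_s'],2),'pos',s['eef_pos'].round(4),'xang',cur.round(2),'yaxis',M[:,1].round(3),'F',s['ft_force'].round(1),'w',round(s['width'],3))
    print('shift',d.round(4),'spin(about tool y, =-worldz)',np.radians(-turn).round(4),'alt',np.radians(-turn-180*(1 if turn<0 else -1)*-1).round(3),'q',s['q'].round(2))
E
python3 - <<'E'
from h import *
rel([.56,.2,.2],145)
rel([.5005,-.311,.12],145)
c=dict(np.load('top0.npz')); print(P(c,452,195,.085))
E
```

```text
t 0.1 pos [0.1925 0.6204 0.1976] xang 72.76 yaxis [-0.    -0.001 -1.   ] F [-1.2 -0.4 -0.6] w 1.0
shift [-0.2926 -0.002  -0.4756] spin(about tool y, =-worldz) -1.2608 alt -4.402 q [-1.37  0.33  0.04  1.47 -0.01  1.34 -0.06]
t 0.1 pos [0.1925 0.6204 0.1976] xang 72.76 yaxis [-0.    -0.001 -1.   ] F [-1.2 -0.4 -0.6] w 1.0
shift [-0.7982  0.0787 -0.5702] spin(about tool y, =-worldz) -1.2608 alt -4.402 q [-1.37  0.33  0.04  1.47 -0.01  1.34 -0.06]
[ 0.5597 -0.4353  0.085 ]
```

```bash
python3 -m creep '[[[-0.025,0,-0.041],0.13],[[-0.05,0,-0.082],0.26],[[-0.075,0,-0.123],0.39],[[-0.1,0,-0.164],0.52],[[-0.125,0,-0.205],0.65],[[-0.15,0,-0.246],0.78],[[-0.175,0,-0.287],0.91],[[-0.2,0,-0.328],1.04]]' 0.7 20; python3 -c "
from h import *
rel([.5005,-.311,.12],-35)"
```

```text
time_s: 0.9
eef_pos: [0.4474, 0.3308, 0.1982]
eef_rot: [0.703, -0.703, -0.079, 0.079]
ft_force: [0.9, 0.7, -0.2]
width: 0.701
t 0.9 pos [0.4474 0.3308 0.1982] xang 12.88 yaxis [-0. -0. -1.] F [ 0.9  0.7 -0.2] w 0.701
shift [-0.0913  0.0782 -0.6375] spin(about tool y, =-worldz) 0.8357 alt 3.977 q [-1.05  0.14  0.37  1.71 -0.05  1.3  -0.44]
```

```bash
python3 -m creep '[[[-0.006,0,-0.044],0.1],[[-0.012,0,-0.088],0.2],[[-0.018,0,-0.132],0.3],[[-0.024,0,-0.176],0.4],[[-0.03,0,-0.22],0.5],[[-0.036,0,-0.264],0.6],[[-0.042,0,-0.308],0.7],[[-0.048,0,-0.352],0.8]]'; python3 -c "
from h import *
rel([.5005,-.311,.10],-35)"
```

```text
time_s: 1.7
eef_pos: [0.4797, -0.0229, 0.1983]
eef_rot: [0.678, -0.678, 0.2, -0.2]
ft_force: [-0.1, -1.1, -0.7]
width: 0.699
t 1.7 pos [ 0.4797 -0.0229  0.1983] xang -32.89 yaxis [-0.  0. -1.] F [-0.1 -1.1 -0.7] w 0.699
shift [ 0.1739  0.0982 -0.2307] spin(about tool y, =-worldz) 0.0368 alt 3.178 q [-0.74 -0.05  0.68  1.89  0.03  1.29 -0.64]
```

```bash
python3 -m creep '[[[0.027,0,-0.035],0.01],[[0.053,0,-0.07],0.02],[[0.08,0.01,-0.105],0.03],[[0.107,0.02,-0.14],0.037],[[0.133,0.04,-0.175],0.037],[[0.155,0.06,-0.205],0.037],[[0.174,0.08,-0.231],0.037],[[0.174,0.098,-0.231],0.037]]'; python3 -c "
from h import *
rel([.5005,-.311,.028],-35)
snap('scene','s1');snap('top','t1')"
```

```text
time_s: 2.5
eef_pos: [0.5, -0.3147, 0.0992]
eef_rot: [-0.673, 0.675, -0.213, 0.213]
ft_force: [-0.5, 1.0, 0.6]
width: 0.697
t 2.5 pos [ 0.5    -0.3147  0.0992] xang -35.11 yaxis [-0.002 -0.003 -1.   ] F [-0.5  1.   0.6] w 0.697
shift [-0.0017  0.0712  0.0035] spin(about tool y, =-worldz) -0.002 alt -3.144 q [-0.24  0.39  0.9   1.77 -0.33  1.14  0.15]
```

View pics/s1.png

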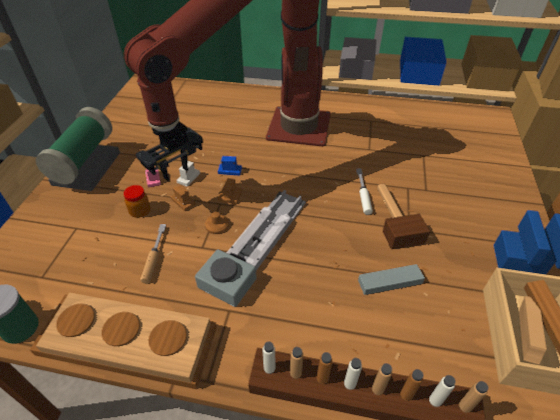

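```bash
python3 -c "
import cv2
t=cv2.imread('pics/s1.png');cv2.imwrite('pics/cs1.png',cv2.resize(t[110:230,115:265],None,fx=5,fy=5,interpolation=cv2.INTER_CUBIC))
from h import *
print(r.sense()['eef_pos'])"
```

```text
[ 0.49979162 -0.30966197  0.09773525]
```

View pics/cs1.png

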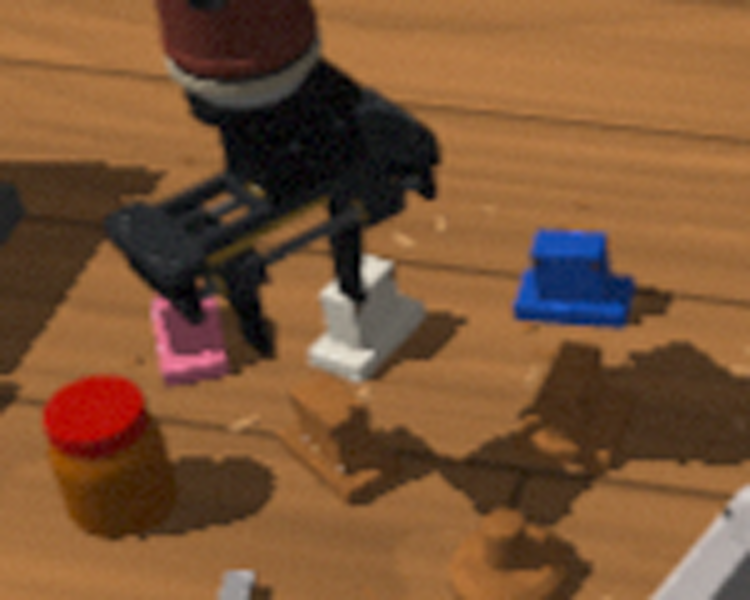

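```bash
python3 -m creep '[[[0,0.015,0],0],[[0,0.03,0],0],[[0,0.045,0],0],[[0,0.06,0],0],[[0,0.07,0],0],[[0,0.07,0],0],[[0,0.07,0],0],[[0,0.07,0],0]]' ; python3 -c "
from h import *
rel([.5005,-.311,.028],-35)"
```

```text
time_s: 3.4
eef_pos: [0.5023, -0.3098, 0.031]
eef_rot: [-0.675, 0.675, -0.211, 0.212]
ft_force: [-0.4, 0.0, 0.7]
width: 0.699
t 3.4 pos [ 0.5023 -0.3098  0.031 ] xang -34.79 yaxis [ 0.001 -0.    -1.   ] F [-0.4  0.   0.7] w 0.699
shift [-0.0008  0.003  -0.002 ] spin(about tool y, =-worldz) 0.0037 alt 3.145 q [-0.19  0.47  0.84  1.83 -0.41  1.02  0.21]
```

```bash
python3 -m creep '[[[0,0.002,-0.002],0],[[0,0.002,-0.002],0],[[0,0.002,-0.002],0],[[0,0.002,-0.002],0],[[0,0.002,-0.002],0],[[0,0.002,-0.002],0],[[0,0.002,-0.002],0],[[0,0.002,-0.002],0]]' 0 30; python3 -c "
from h import *
rel([.5005,-.311,.028],-35)"
```

```text
time_s: 4.2
eef_pos: [0.5009, -0.3111, 0.0284]
eef_rot: [-0.675, 0.675, -0.211, 0.211]
ft_force: [0.4, 0.2, 0.7]
width: 0.317
t 4.2 pos [ 0.5009 -0.3111  0.0284] xang -34.78 yaxis [ 0. -0. -1.] F [0.4 0.2 0.7] w 0.317
shift [-0.0004  0.0004 -0.0001] spin(about tool y, =-worldz) 0.0038 alt 3.145 q [-0.19  0.47  0.84  1.83 -0.41  1.02  0.21]
```

```bash
python3 -m creep '[[[0,-0.01,0],0],[[0,-0.03,0],0],[[0,-0.05,0],0],[[0,-0.07,0],0],[[0,-0.085,0],0],[[0,-0.1,0],0],[[0,-0.1,0],0],[[0,-0.1,0],0]]' ; python3 -c "
from h import *
rel([.4629,.0279,.13],71.8)"
```

```text
time_s: 5.0
eef_pos: [0.5008, -0.3109, 0.1282]
eef_rot: [0.675, -0.675, 0.211, -0.211]
ft_force: [-0.1, 0.1, -1.1]
width: 0.315
t 5.0 pos [ 0.5008 -0.3109  0.1282] xang -34.76 yaxis [ 0.  0. -1.] F [-0.1  0.1 -1.1] w 0.315
shift [-0.2243 -0.0018  0.2567] spin(about tool y, =-worldz) 1.2817 alt 4.423 q [-0.26  0.36  0.92  1.74 -0.3   1.19  0.13]
```

```bash
python3 -m creep '[[[-0.017,0,0.019],-0.12],[[-0.034,0,0.039],-0.24],[[-0.051,0,0.058],-0.36],[[-0.068,0,0.078],-0.48],[[-0.085,0,0.097],-0.6],[[-0.102,0,0.117],-0.72],[[-0.119,0,0.136],-0.84],[[-0.136,0,0.156],-0.96]]' ; python3 -c "
from h import *
rel([.4629,.0279,.13],71.8)"
```

```text
time_s: 5.8
eef_pos: [0.4771, -0.1043, 0.1274]
eef_rot: [0.696, -0.696, -0.125, 0.126]
ft_force: [0.2, 0.5, -1.2]
width: 0.316
t 5.8 pos [ 0.4771 -0.1043  0.1274] xang 20.51 yaxis [-0.002 -0.    -1.   ] F [ 0.2  0.5 -1.2] w 0.316
shift [ 0.033  -0.0026  0.1288] spin(about tool y, =-worldz) -0.8951 alt -4.037 q [-0.56  0.05  0.71  1.97 -0.03  1.14  0.52]
```

```bash
python3 -m creep '[[[0.005,0,0.018],-0.13],[[0.01,0,0.037],-0.26],[[0.015,0,0.056],-0.39],[[0.02,0,0.075],-0.52],[[0.025,0,0.094],-0.65],[[0.029,0,0.112],-0.78],[[0.033,0,0.125],-0.9],[[0.033,0,0.126],-0.9]]' ; python3 -c "
from h import *
rel([.4629,.0279,.06],71.8)
snap('scene','s2');snap('top','t2')"
```

```text
time_s: 6.6
eef_pos: [0.4646, 0.0259, 0.1274]
eef_rot: [0.572, -0.572, -0.415, 0.416]
ft_force: [-0.9, 0.4, -0.6]
width: 0.319
t 6.6 pos [0.4646 0.0259 0.1274] xang 72.06 yaxis [-0.002 -0.    -1.   ] F [-0.9  0.4 -0.6] w 0.319
shift [0.0015 0.0674 0.0022] spin(about tool y, =-worldz) 0.0045 alt 3.146 q [-0.7  -0.01  0.55  2.01  0.01  1.14  1.11]
```

```bash
python3 -c "
import cv2
t=cv2.imread('pics/s2.png');cv2.imwrite('pics/cs2.png',cv2.resize(t[150:300,200:350],None,fx=4,fy=4,interpolation=cv2.INTER_CUBIC))
from h import *
rel([.4629,.0279,.06],71.8)"
```

```text
t 6.7 pos [0.465  0.0239 0.1277] xang 71.62 yaxis [-0.001 -0.001 -1.   ] F [ 0.9 -0.6 -1.2] w 0.317
shift [0.0032 0.0677 0.0032] spin(about tool y, =-worldz) -0.0032 alt -3.145 q [-0.7  -0.01  0.56  2.01  0.01  1.14  1.1 ]
```

View pics/cs2.png

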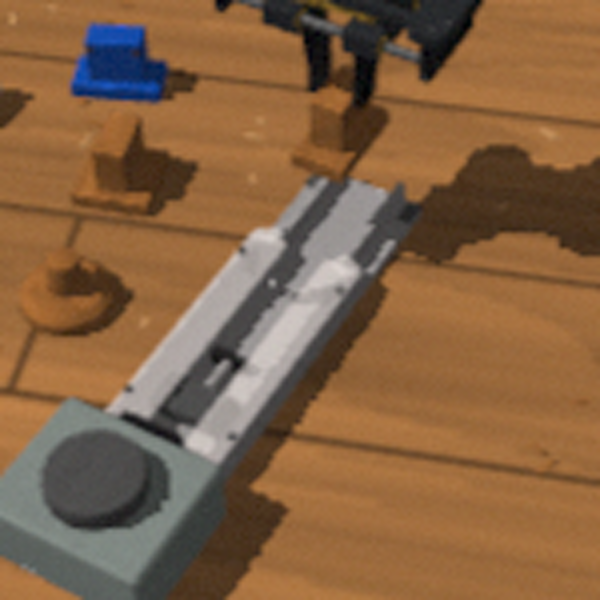

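View pics/t2.png

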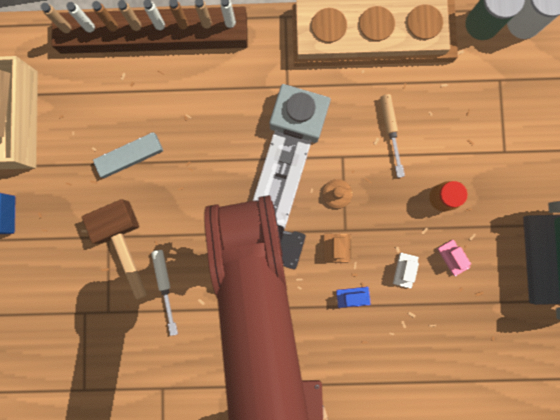

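```bash
python3 - <<'E'
from h import *
c=dict(np.load('s2.npz')); X=cloud(c)
yaw=np.radians(-18.2); e=np.array([np.cos(yaw),np.sin(yaw)]); f=np.array([-e[1],e[0]])
m=(c['depth']>0)&(abs(X[...,0]-.465)<.07)&(abs(X[...,1]-.024)<.07)
for lo,hi in((.09,.108),(.108,.119),(.121,.14),(.15,.165)):
    q=X[m&(X[...,2]>lo)&(X[...,2]<hi)]
    s=q[:,:2]@e; t=q[:,:2]@f
    print(lo,len(q),'s',np.percentile(s,[1,50,99]).round(4),'t',np.percentile(t,[1,50,99]).round(4))
tcp=np.array([.4648,.0249]); print(tcp@e,tcp@f)
# lane floor/wall in scene: bay
r0=(c['depth']>0)&(abs(X[...,2]-.0305)<.003)
E
python3 - <<'E'
from h import *
# wall tops in the bay z=.027, both views; t distribution for s in .38-.47
yaw=np.radians(-18.2); e=np.array([np.cos(yaw),np.sin(yaw)]); f=np.array([-e[1],e[0]])
for n in('top0','scene0'):
    c=dict(np.load(''+n+'.npz')); X=cloud(c); X=X[c['depth']>0]
    s=X[:,:2]@e; t=X[:,:2]@f
    for a,b in((.39,.41),(.41,.43),(.43,.45),(.45,.47)):
        k=(s>a)&(s<b)&(abs(t-.171)<.045)
        h,ed=np.histogram(t[k],bins=np.arange(.126,.217,.005),weights=X[k,2]); cnt,_=np.histogram(t[k],bins=ed)
        print(n,a,(1000*h/np.maximum(cnt,1)).round(0).astype(int).tolist())
    print(ed[:-1].round(3).tolist())
E
```

```text
0.09 39 s [0.3961 0.4699 0.475 ] t [0.1496 0.1876 0.1929]
0.108 149 s [0.3922 0.4559 0.4748] t [0.1488 0.1838 0.1931]
0.121 70 s [0.412  0.4557 0.4602] t [0.1584 0.1814 0.1855]
0.15 130 s [0.4091 0.4416 0.4598] t [0.15   0.1691 0.193 ]
0.43376987007770385 0.16882757420744954
top0 0.39 [13, 13, 14, 26, 13, 10, 10, 10, 11, 11, 11, 10, 10, 10, 23, 22, 12, 13]
top0 0.41 [11, 9, 14, 27, 14, 10, 11, 10, 10, 11, 11, 9, 10, 10, 23, 24, 10, 10]
top0 0.43 [10, 11, 16, 28, 13, 10, 10, 9, 11, 11, 10, 10, 11, 10, 23, 22, 10, 11]
top0 0.45 [9, 10, 14, 26, 12, 10, 10, 11, 10, 11, 11, 11, 11, 10, 23, 23, 11, 10]
[0.126, 0.131, 0.136, 0.141, 0.146, 0.151, 0.156, 0.161, 0.166, 0.171, 0.176, 0.181, 0.186, 0.191, 0.196, 0.201, 0.206, 0.211]
scene0 0.39 [15, 17, 27, 22, 14, 12, 12, 11, 11, 11, 11, 11, 11, 0, 25, 18, 12, 12]
scene0 0.41 [10, 0, 29, 22, 18, 12, 12, 11, 10, 12, 13, 12, 10, 0, 29, 18, 10, 11]
scene0 0.43 [11, 0, 27, 24, 14, 11, 11, 11, 12, 10, 11, 11, 13, 0, 29, 19, 11, 10]
scene0 0.45 [14, 0, 27, 21, 13, 11, 11, 11, 12, 12, 12, 11, 12, 25, 27, 20, 12, 10]
[0.126, 0.131, 0.136, 0.141, 0.146, 0.151, 0.156, 0.161, 0.166, 0.171, 0.176, 0.181, 0.186, 0.191, 0.196, 0.201, 0.206, 0.211]
```

```bash
python3 -m creep '[[[0.001,0.02,0],0],[[0.001,0.04,0],0],[[0.001,0.055,0],0],[[0.001,0.062,0],0],[[0.001,0.068,0],0],[[0.001,0.073,0],0],[[0.001,0.078,0],0],[[0.001,0.083,0],0]]' ; python3 -c "
from h import *
rel([.4629,.0279,.0384],71.8)"
```

```text
time_s: 7.5
eef_pos: [0.4661, 0.0252, 0.0454]
eef_rot: [-0.573, 0.573, 0.415, -0.414]
ft_force: [0.0, 0.7, -0.2]
width: 0.316
t 7.5 pos [0.4661 0.0252 0.0454] xang 71.77 yaxis [ 0.001  0.    -1.   ] F [ 0.   0.7 -0.2] w 0.316
shift [0.0015 0.007  0.0039] spin(about tool y, =-worldz) -0.0005 alt -3.142 q [-0.68  0.11  0.57  2.1  -0.07  0.95  1.18]
```

```bash
python3 -m creep '[[[0,0.002,0],0],[[0,0.004,0],0],[[0,0.006,0],0],[[0,0.007,0],0],[[0,0.007,0],0],[[0,0.007,0],0],[[0,0.007,0],0],[[0,0.007,0],0]]' ; python3 -c "
from h import *
rel([.4629,.0279,.0384],71.8)
snap('scene','s3')"; python3 -c "
import cv2
t=cv2.imread('pics/s3.png');cv2.imwrite('pics/cs3.png',cv2.resize(t[150:300,200:350],None,fx=4,fy=4,interpolation=cv2.INTER_CUBIC))"
```

```text
time_s: 8.3
eef_pos: [0.4658, 0.0252, 0.0384]
eef_rot: [0.573, -0.573, -0.415, 0.415]
ft_force: [0.1, 0.3, -1.2]
width: 0.317
t 8.3 pos [0.4658 0.0252 0.0384] xang 71.79 yaxis [-0.  0. -1.] F [ 0.1  0.3 -1.2] w 0.317
shift [ 0.0017 -0.      0.0036] spin(about tool y, =-worldz) -0.0002 alt -3.142 q [-0.68  0.12  0.57  2.1  -0.08  0.94  1.18]
```

View pics/cs3.png

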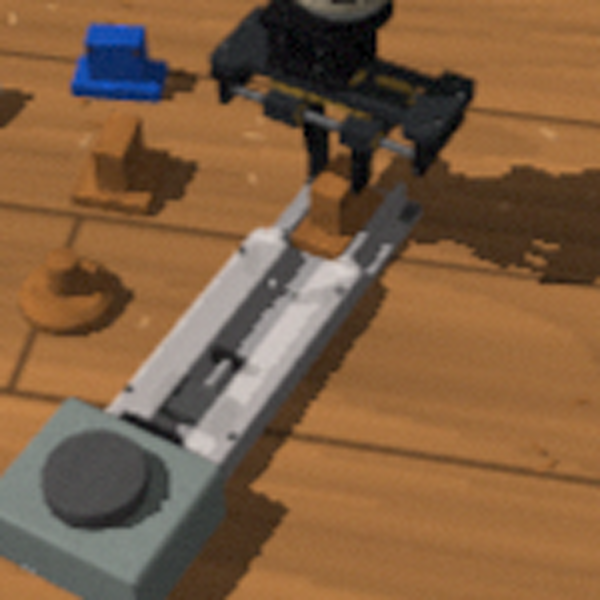

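```bash
python3 -m creep '[[[0,0,0],0],[[0,0,0],0],[[0,0,0],0],[[0,0,0],0],[[0,0,0],0],[[0,0,0],0],[[0,0,0],0],[[0,0,0],0]]' 0.42; python3 -m creep '[[[0,0,0],0],[[0,0,0],0],[[0,0,0],0],[[0,0,0],0],[[0,0,0],0],[[0,0,0],0],[[0,0,0],0],[[0,0,0],0]]' 0 30; python3 -m creep '[[[0.001,0,0],0],[[0.002,0,0],0],[[0.003,0,0],0],[[0.004,0,0],0],[[0.004,0,0],0],[[0.004,0,0],0],[[0.004,0,0],0],[[0.004,0,0],0]]'
```

```text
time_s: 9.15
eef_pos: [0.4658, 0.0252, 0.0384]
eef_rot: [-0.573, 0.573, 0.415, -0.415]
ft_force: [0.4, -0.0, 0.0]
width: 0.423
time_s: 9.95
eef_pos: [0.4657, 0.0252, 0.0383]
eef_rot: [0.573, -0.573, -0.415, 0.415]
ft_force: [-0.4, 0.2, -0.3]
width: 0.314
time_s: 10.75
eef_pos: [0.467, 0.0289, 0.0384]
eef_rot: [-0.573, 0.573, 0.415, -0.415]
ft_force: [-0.0, -1.6, 0.5]
width: 0.311
```

```bash
python3 -m creep '[[[0.0005,0,0],0],[[0.001,0,0],0],[[0.001,0,0],0],[[0.001,0,0],0],[[0.001,0,0],0],[[0.001,0,0],0],[[0.001,0,0],0],[[0.001,0,0],0]]';python3 -m creep '[[[-0.002,0,0],0],[[-0.004,0,0],0],[[-0.005,0,0],0],[[-0.006,0,0],0],[[-0.006,0,0],0],[[-0.006,0,0],0],[[-0.006,0,0],0],[[-0.006,0,0],0]]'
```

```text
time_s: 11.55
eef_pos: [0.467, 0.0292, 0.0384]
eef_rot: [-0.573, 0.573, 0.414, -0.415]
ft_force: [-3.0, -4.1, 3.3]
width: 0.311
time_s: 12.35
eef_pos: [0.4655, 0.0243, 0.0384]
eef_rot: [-0.573, 0.573, 0.415, -0.415]
ft_force: [-0.5, -0.2, -0.8]
width: 0.316
```

```bash
cat >> h.py <<'E'
def lane():
    s=r.sense(); a=np.radians(-18.2); e=np.array([np.cos(a),np.sin(a)]); f=np.array([-e[1],e[0]]); p=s['eef_pos']; F=s['ft_force']
    q=s['eef_rot']; M=R.from_quat([q[1],q[2],q[3],q[0]]).as_matrix()
    print('t %.2f x %.1f y %.1f z %.1f mm  Fx %.1f Fy %.1f Fz %.1f xang %.2f w %.3f'%(s['time_s'],1e3*(p[:2]@e-.431),1e3*(p[:2]@f-.1703),1e3*p[2],F[:2]@e,F[:2]@f,F[2],np.degrees(np.arctan2(M[1,0],M[0,0])),s['width']))
E
python3 -m creep '[[[0.001,0,0],0],[[0.0018,0,0],0],[[0.0018,0,-0.003],0],[[0.0018,0,-0.007],0],[[0.0018,0,-0.011],0],[[0.0018,0,-0.015],0],[[0.0018,0,-0.018],0],[[0.0018,0,-0.02],0]]' >/dev/null; python3 -c "
from h import *
lane()"
```

```text
t 13.15 x 24.0 y -0.2 z 38.4 mm  Fx -0.5 Fy 0.1 Fz 0.4 xang 71.77 w 0.313
```

```bash
for i in 1 2; do python3 -m creep '[[[0,0,-0.001],0],[[0,0,-0.002],0],[[0,0,-0.003],0],[[0,0,-0.004],0],[[0,0,-0.005],0],[[0,0,-0.006],0],[[0,0,-0.007],0],[[0,0,-0.008],0]]' >/dev/null; python3 -c "
from h import *
lane()"; done
```

```text
t 13.95 x 31.7 y -0.1 z 38.4 mm  Fx -0.5 Fy 0.5 Fz -0.5 xang 71.80 w 0.318
t 14.75 x 39.7 y -0.1 z 38.4 mm  Fx -0.9 Fy 0.0 Fz 0.1 xang 71.79 w 0.315
```

```bash
python3 -m creep '[[[0,0,-0.001],0],[[0,0,-0.002],0],[[0,0,-0.003],0],[[0,0,-0.004],0],[[0,0,-0.005],0],[[0,0,-0.005],0],[[0,0,-0.005],0],[[0,0,-0.005],0]]' >/dev/null; python3 -c "
from h import *
lane()"; python3 -m creep '[[[0,0,-0.001],0],[[0,0,-0.002],0],[[0,0,-0.003],0],[[0,0,-0.004],0],[[0,0,-0.005],0],[[0,0,-0.005],0],[[0,0,-0.005],0],[[0,0,-0.005],0]]' >/dev/null; python3 -c "
from h import *
lane()"
```

```text
t 15.55 x 44.6 y -0.1 z 38.4 mm  Fx -1.0 Fy 0.0 Fz 0.3 xang 71.79 w 0.315
t 16.35 x 48.9 y 0.0 z 38.4 mm  Fx -4.4 Fy 0.2 Fz 5.9 xang 71.80 w 0.313
```

```bash
for i in 1; do python3 -m creep '[[[0,0,-0.001],0],[[0,0,-0.002],0],[[0,0,-0.003],0],[[0,0,-0.004],0],[[0,0,-0.004],0],[[0,0,-0.004],0],[[0,0,-0.004],0],[[0,0,-0.004],0]]' >/dev/null; python3 -c "
from h import *
lane()"; done
```

```text
t 17.15 x 53.5 y -0.1 z 38.4 mm  Fx -4.3 Fy 1.0 Fz 5.0 xang 71.79 w 0.317
```

```bash
for i in 1 2; do python3 -m creep '[[[0,0,-0.001],0],[[0,0,-0.002],0],[[0,0,-0.003],0],[[0,0,-0.004],0],[[0,0,-0.005],0],[[0,0,-0.006],0],[[0,0,-0.007],0],[[0,0,-0.008],0]]' >/dev/null; python3 -c "
from h import *
lane()"; done; python3 -c "
from h import *
snap('scene','s4')
t=cv2.imread('pics/s4.png');cv2.imwrite('pics/cs4.png',cv2.resize(t[160:310,190:340],None,fx=4,fy=4,interpolation=cv2.INTER_CUBIC))"
```

```text
t 17.95 x 61.8 y -0.1 z 38.4 mm  Fx -1.8 Fy -0.0 Fz 3.8 xang 71.79 w 0.318
t 18.75 x 69.8 y -0.2 z 38.4 mm  Fx -0.6 Fy 0.4 Fz 2.6 xang 71.78 w 0.312
```

View pics/cs4.png

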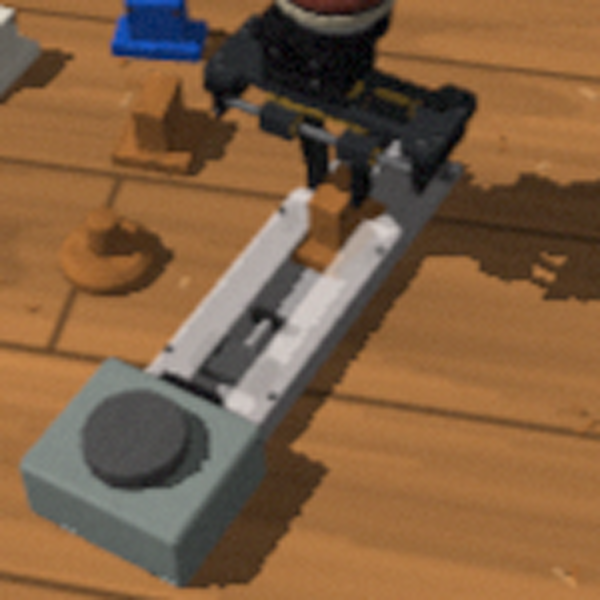

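```bash
python3 -m creep '[[[0,0,-0.005],0],[[0,0,-0.01],0],[[0,0,-0.015],0],[[0,0,-0.02],0],[[0,0,-0.025],0],[[0,0,-0.03],0],[[0,0,-0.034],0],[[0,0,-0.038],0]]' >/dev/null; python3 -c "
from h import *
lane()";python3 -m creep '[[[0,0,-0.001],0],[[0,0,-0.002],0],[[0,0,-0.003],0],[[0,0,-0.004],0],[[0,0,-0.005],0],[[0,0,-0.006],0],[[0,0,-0.007],0],[[0,0,-0.008],0]]' >/dev/null; python3 -c "
from h import *
lane()"; python3 -m creep '[[[0,0,-0.001],0],[[0,0,-0.002],0],[[0,0,-0.003],0],[[0,0,-0.004],0],[[0,0,-0.005],0],[[0,0,-0.006],0],[[0,0,-0.007],0],[[0,0,-0.007],0]]' >/dev/null; python3 -c "
from h import *
lane()"
```

```text
t 19.60 x 108.0 y -0.1 z 38.4 mm  Fx -1.3 Fy -1.1 Fz 2.7 xang 71.79 w 0.309
t 20.40 x 115.7 y -0.1 z 38.4 mm  Fx -1.1 Fy 0.9 Fz 2.8 xang 71.79 w 0.317
t 21.20 x 122.9 y -0.1 z 38.4 mm  Fx -0.9 Fy 0.3 Fz 2.7 xang 71.79 w 0.319
```

```bash
for i in 1 2 3; do python3 -m creep '[[[0,0,-0.001],0],[[0,0,-0.002],0],[[0,0,-0.003],0],[[0,0,-0.004],0],[[0,0,-0.004],0],[[0,0,-0.004],0],[[0,0,-0.004],0],[[0,0,-0.004],0]]' >/dev/null; python3 -c "
from h import *
lane()"; done; python3 -c "
from h import *
snap('scene','s5');lane()
t=cv2.imread('pics/s5.png');cv2.imwrite('pics/cs5.png',cv2.resize(t[170:290,200:320],None,fx=5,fy=5,interpolation=cv2.INTER_CUBIC))"
```

```text
t 22.00 x 126.8 y -0.1 z 38.4 mm  Fx -0.4 Fy 0.2 Fz 2.0 xang 71.79 w 0.315
t 22.80 x 130.6 y -0.1 z 38.4 mm  Fx -1.0 Fy 0.2 Fz 5.1 xang 71.79 w 0.316
t 23.60 x 134.1 y -0.1 z 38.4 mm  Fx -3.9 Fy 0.3 Fz 6.2 xang 71.79 w 0.314
t 23.65 x 134.1 y -0.1 z 38.4 mm  Fx -3.5 Fy 0.4 Fz 7.0 xang 71.79 w 0.318
```

View pics/cs5.png

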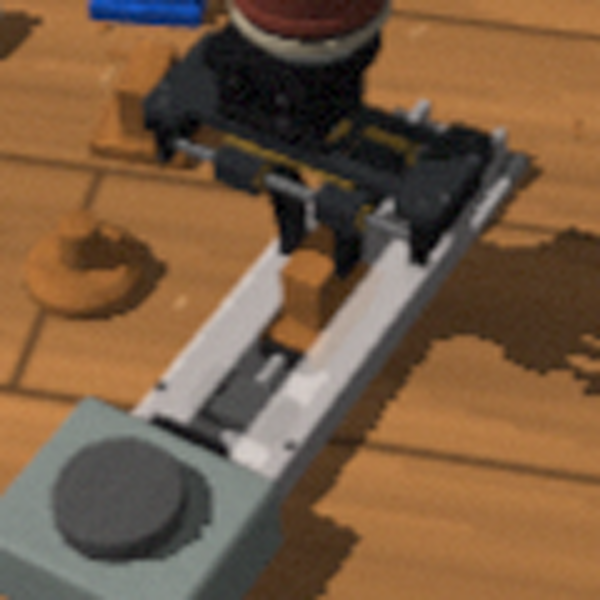

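```bash
for i in 1 2; do python3 -m creep '[[[0,0,-0.001],0],[[0,0,-0.002],0],[[0,0,-0.003],0],[[0,0,-0.004],0],[[0,0,-0.005],0],[[0,0,-0.006],0],[[0,0,-0.006],0],[[0,0,-0.006],0]]' >/dev/null; python3 -c "
from h import *
lane();capture('top');lane()"; done
```

```text
t 24.45 x 139.5 y -0.1 z 38.3 mm  Fx -6.5 Fy -0.6 Fz 8.3 xang 71.79 w 0.315
t 24.50 x 139.6 y -0.1 z 38.4 mm  Fx -6.6 Fy -1.2 Fz 8.6 xang 71.79 w 0.317
t 25.30 x 145.0 y -0.0 z 38.4 mm  Fx -9.5 Fy -0.4 Fz 12.5 xang 71.79 w 0.315
t 25.35 x 145.0 y -0.1 z 38.4 mm  Fx -9.4 Fy 0.0 Fz 11.7 xang 71.80 w 0.316
```

```bash
python3 -m creep '[[[0,0,-0.001],0],[[0,0,-0.002],0],[[0,0,-0.003],0],[[0,0,-0.004],0],[[0,0,-0.005],0],[[0,0,-0.006],0],[[0,0,-0.007],0],[[0,0,-0.007],0]]' >/dev/null; python3 -c "
from h import *
lane();snap('scene','s6');lane();snap('top','t6')
t=cv2.imread('pics/s6.png');cv2.imwrite('pics/cs6.png',cv2.resize(t[180:270,210:310],None,fx=6,fy=6,interpolation=cv2.INTER_CUBIC))"
```

```text
t 26.15 x 151.5 y -0.1 z 38.4 mm  Fx -12.1 Fy -1.1 Fz 14.3 xang 71.80 w 0.314
t 26.20 x 151.5 y -0.1 z 38.4 mm  Fx -12.0 Fy -1.1 Fz 15.0 xang 71.79 w 0.316
```

View pics/cs6.png

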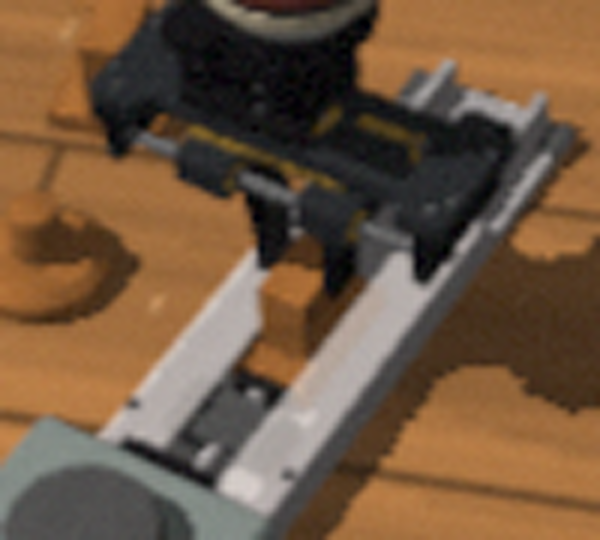

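```bash
python3 -c "
import cv2
t=cv2.imread('pics/t6.png');cv2.imwrite('pics/ct6.png',cv2.resize(t[80:270,205:335],None,fx=3.1,fy=3.1,interpolation=cv2.INTER_CUBIC))"
```

```text
(no output)
```

View pics/ct6.png

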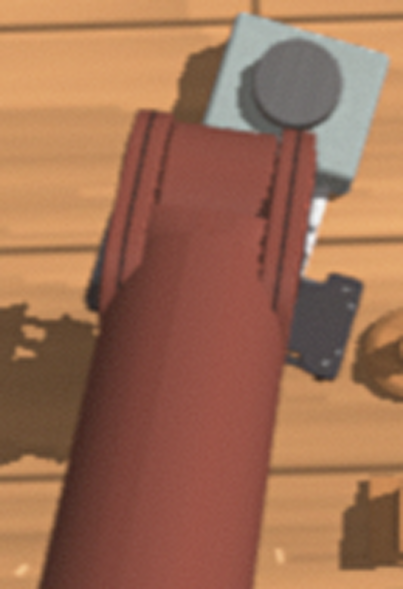

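```bash
python3 - <<'E'
from h import *
a=np.radians(-18.2); e=np.array([np.cos(a),np.sin(a)])
def ln(n,lo,hi):
    c=dict(np.load(n+'.npz')); X=cloud(c); X=X[c['depth']>0]; s=(X[:,:2]@e-.431)*1e3; f=np.array([-e[1],e[0]]); t=(X[:,:2]@f-.1703)*1e3
    k=(abs(t)<12)&(s>lo)&(s<hi)&(X[:,2]<.08)
    out=[]
    for b in np.arange(lo,hi,4):
        q=X[k&(s>=b)&(s<b+4),2]; out.append((int(b),int(1000*np.median(q)) if len(q) else None))
    print(n,out)
ln('scene0',90,250); ln('s4',90,250); ln('s5',90,250); ln('s6',90,250)
E
python3 -c "
import cv2,numpy as np
o=[]
for n in('scene0','s5','s6'):
    t=cv2.imread('pics/%s.png'%n); o.append(cv2.resize(t[205:265,225:275],None,fx=5,fy=5,interpolation=cv2.INTER_CUBIC))
cv2.imwrite('pics/cmp.png',np.hstack(o))"
```

```text
scene0 [(90, 16), (94, 15), (98, 11), (102, 11), (106, 11), (110, 11), (114, 9), (118, 12), (122, 10), (126, 11), (130, 11), (134, 9), (138, 11), (142, 11), (146, 10), (150, 10), (154, 11), (158, 12), (162, None), (166, 23), (170, 23), (174, 21), (178, 19), (182, 15), (186, 20), (190, 18), (194, 13), (198, 21), (202, 23), (206, 27), (210, 25), (214, 26), (218, 26), (222, 25), (226, 26), (230, 26), (234, 21), (238, 19), (242, 10), (246, None)]
s4 [(90, 50), (94, 42), (98, 24), (102, 24), (106, 18), (110, 12), (114, 11), (118, 9), (122, 12), (126, 11), (130, 11), (134, 12), (138, 11), (142, 12), (146, 11), (150, 11), (154, 11), (158, 12), (162, None), (166, 24), (170, 24), (174, 20), (178, 20), (182, 15), (186, 20), (190, 11), (194, 21), (198, 21), (202, 24), (206, 25), (210, 25), (214, 24), (218, 26), (222, 26), (226, 25), (230, 25), (234, 23), (238, 14), (242, 10), (246, 12)]
s5 [(90, 21), (94, None), (98, 25), (102, None), (106, None), (110, 66), (114, 67), (118, 69), (122, 69), (126, 69), (130, 70), (134, 69), (138, 68), (142, 67), (146, 69), (150, 68), (154, 53), (158, 44), (162, 23), (166, 24), (170, 25), (174, 24), (178, 20), (182, 21), (186, 15), (190, 16), (194, 20), (198, 20), (202, 24), (206, 25), (210, 26), (214, 25), (218, 25), (222, 27), (226, 26), (230, 26), (234, 18), (238, 12), (242, 9), (246, 9)]
s6 [(90, 12), (94, 14), (98, 11), (102, None), (106, 22), (110, None), (114, 25), (118, 24), (122, None), (126, None), (130, None), (134, 68), (138, 68), (142, 69), (146, 70), (150, 69), (154, 68), (158, 67), (162, 68), (166, 68), (170, 64), (174, 45), (178, 26), (182, 23), (186, 25), (190, 25), (194, 23), (198, 21), (202, 23), (206, 25), (210, 27), (214, 26), (218, 25), (222, 26), (226, 26), (230, 27), (234, 22), (238, 19), (242, 18), (246, 19)]
```

View pics/cmp.png

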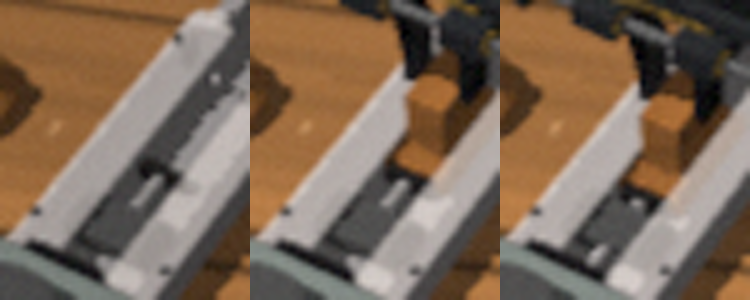

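Run:
```python
from h import *
a=np.radians(-18.2); e=np.array([np.cos(a),np.sin(a)]); f=np.array([-e[1],e[0]])
def pts(n):
    c=dict(np.load(n+'.npz')); X=cloud(c); X=X[c['depth']>0]; return (X[:,:2]@e-.431)*1e3,(X[:,:2]@f-.1703)*1e3,X[:,2]*1e3
for n,lo,hi in(('top0',150,200),('scene0',150,200),('s4',100,118),('s5',160,200),('s6',176,206)):
    s,t,z=pts(n); k=(abs(t)<12)&(s>lo)&(s<hi)&(z<40)
    i=np.argsort(s[k]); print(n,[(round(float(x)),round(float(y))) for x,y in zip(s[k][i],z[k][i])][::1])
```

```text
top0 [(150, 10), (151, 10), (151, 12), (151, 9), (151, 7), (152, 12), (152, 10), (152, 11), (152, 13), (153, 11), (153, 9), (153, 11), (154, 9), (154, 11), (154, 7), (154, 10), (155, 8), (155, 10), (155, 14), (155, 13), (156, 6), (156, 9), (156, 10), (157, 10), (157, 8), (157, 11), (157, 8), (158, 13), (158, 10), (158, 11), (159, 12), (159, 11), (159, 8), (160, 12), (160, 9), (160, 6), (160, 10), (161, 9), (161, 9), (161, 12), (162, 15), (162, 7), (162, 10), (162, 14), (162, 9), (162, 12), (163, 8), (164, 6), (164, 9), (164, 10), (165, 4), (165, 7), (165, 9), (165, 10), (165, 13), (165, 9), (166, 14), (166, 9), (166, 12), (167, 10), (167, 15), (167, 8), (167, 16), (167, 10), (168, 4), (168, 11), (168, 9), (169, 12), (169, 7), (170, 9), (170, 9), (170, 13), (170, 13), (170, 7), (170, 8), (170, 13), (171, 19), (171, 13), (171, 23), (171, 27), (171, 24), (171, 8), (171, 18), (172, 13), (172, 9), (172, 24), (172, 15), (173, 22), (173, 26), (173, 20), (173, 22), (173, 25), (173, 19), (174, 23), (175, 27), (175, 20), (175, 24), (175, 21), (176, 20), (176, 22), (176, 23), (176, 27), (176, 2
[... 3259 characters left out ...]
7, 23), (177, 29), (177, 35), (178, 26), (178, 25), (179, 23), (179, 31), (179, 22), (180, 26), (181, 25), (181, 28), (181, 27), (182, 25), (183, 25), (183, 23), (183, 23), (184, 27), (184, 22), (185, 27), (185, 23), (186, 25), (186, 26), (187, 23), (188, 22), (188, 27), (189, 24), (189, 25), (190, 26), (190, 28), (190, 24), (191, 26), (192, 25), (192, 25), (192, 24), (193, 26), (194, 27), (195, 25), (195, 23), (195, 24), (195, 26), (196, 23), (196, 26), (196, 28), (196, 25), (196, 23), (197, 22), (197, 20), (197, 19), (198, 27), (198, 22), (198, 21), (198, 15), (198, 23), (199, 25), (199, 18), (199, 15), (199, 20), (199, 27), (200, 21), (200, 22), (201, 16), (202, 22), (202, 23), (206, 23)]
```

```bash
python3 -m creep '[[[0,0,0.0005],0],[[0,0,0.001],0],[[0,0,0.002],0],[[0,0,0.003],0],[[0,0,0.004],0],[[0,0,0.005],0],[[0,0,0.006],0],[[0,0,0.006],0]]' >/dev/null; python3 -c "
from h import *
lane();capture('top');lane()"; python3 -m creep '[[[0,0,0.001],0],[[0,0,0.002],0],[[0,0,0.003],0],[[0,0,0.004],0],[[0,0,0.005],0],[[0,0,0.005],0],[[0,0,0.005],0],[[0,0,0.005],0]]' >/dev/null; python3 -c "
from h import *
lane();capture('top');lane()"
```

```text
t 27.05 x 146.6 y -0.1 z 38.4 mm  Fx -6.7 Fy 0.2 Fz 9.1 xang 71.79 w 0.315
t 27.10 x 146.6 y -0.0 z 38.4 mm  Fx -7.0 Fy -0.9 Fz 9.2 xang 71.79 w 0.312
t 27.90 x 141.9 y -0.1 z 38.4 mm  Fx -5.1 Fy -0.6 Fz 7.9 xang 71.79 w 0.313
t 27.95 x 141.9 y -0.1 z 38.4 mm  Fx -5.0 Fy -0.4 Fz 7.3 xang 71.79 w 0.314
```

```bash
python3 -m creep '[[[0,0,0.0005],0],[[0,0,0.001],0],[[0,0,0.0015],0],[[0,0,0.002],0],[[0,0,0.0025],0],[[0,0,0.003],0],[[0,0,0.003],0],[[0,0,0.003],0]]' >/dev/null; python3 -c "
from h import *
lane();capture('top');lane()"; python3 -m creep '[[[0,0,0.0005],0],[[0,0,0.001],0],[[0,0,0.001],0],[[0,0,0.001],0],[[0,0,0.001],0],[[0,0,0.001],0],[[0,0,0.001],0],[[0,0,0.001],0]]' >/dev/null; python3 -c "
from h import *
lane();capture('top');lane()"
```

```text
t 28.75 x 139.2 y -0.1 z 38.4 mm  Fx -3.9 Fy -0.3 Fz 7.0 xang 71.79 w 0.314
t 28.80 x 139.2 y -0.1 z 38.4 mm  Fx -4.2 Fy -0.1 Fz 6.3 xang 71.79 w 0.313
t 29.60 x 138.2 y -0.1 z 38.4 mm  Fx -3.6 Fy 0.0 Fz 6.2 xang 71.79 w 0.313
t 29.65 x 138.3 y -0.1 z 38.4 mm  Fx -4.3 Fy -0.1 Fz 5.8 xang 71.79 w 0.314
```

```bash
for i in 1 2; do python3 -m creep '[[[0,0,0.0005],0],[[0,0,0.001],0],[[0,0,0.001],0],[[0,0,0.001],0],[[0,0,0.001],0],[[0,0,0.001],0],[[0,0,0.001],0],[[0,0,0.001],0]]' >/dev/null; python3 -c "
from h import *
lane();capture('top');lane()";done
```

```text
t 30.45 x 137.3 y -0.0 z 38.4 mm  Fx -3.4 Fy -0.1 Fz 5.4 xang 71.79 w 0.315
t 30.50 x 137.3 y -0.1 z 38.4 mm  Fx -3.1 Fy -0.7 Fz 6.5 xang 71.79 w 0.316
t 31.30 x 136.5 y -0.0 z 38.4 mm  Fx -3.3 Fy 0.2 Fz 5.6 xang 71.79 w 0.310
t 31.35 x 136.5 y -0.0 z 38.4 mm  Fx -3.3 Fy -0.1 Fz 5.6 xang 71.79 w 0.316
```

```bash
python3 -m creep '[[[0,0,0.0005],0],[[0,0,0.001],0],[[0,0,0.001],0],[[0,0,0.001],0],[[0,0,0.001],0],[[0,0,0.001],0],[[0,0,0.001],0],[[0,0,0.001],0]]' >/dev/null; python3 -c "
from h import *
lane();capture('top');lane()"
```

```text
t 32.15 x 136.0 y -0.1 z 38.5 mm  Fx 4.2 Fy 1.3 Fz 2.0 xang 71.79 w 0.314
t 32.20 x 136.0 y -0.1 z 38.5 mm  Fx 4.9 Fy 0.6 Fz 1.5 xang 71.79 w 0.315
```

```bash
python3 -m creep '[[[0,0,-0.0005],0],[[0,0,-0.0005],0],[[0,0,-0.0005],0],[[0,0,-0.0005],0],[[0,0,-0.0005],0],[[0,0,-0.0005],0],[[0,0,-0.0005],0],[[0,0,-0.0005],0]]' - 8 >/dev/null; python3 -c "
from h import *
lane()"; python3 -m creep '[[[0,0,0],0],[[0,0,0],0],[[0,0,0],0],[[0,0,0],0],[[0,0,0],0],[[0,0,0],0],[[0,0,0],0],[[0,0,0],0]]' 0.5 >/dev/null;python3 -c "
from h import *
lane()"; python3 -m creep '[[[0,-0.005,0],0],[[0,-0.015,0],0],[[0,-0.025,0],0],[[0,-0.04,0],0],[[0,-0.06,0],0],[[0,-0.08,0],0],[[0,-0.1,0],0],[[0,-0.12,0],0]]' >/dev/null
python3 -m creep '[[[0,0,0.04],0],[[0,0,0.08],0],[[0,0,0.12],0],[[0.04,0,0.14],0],[[0.08,0,0.14],0],[[0.12,0,0.14],0],[[0.16,0,0.14],0],[[0.2,0,0.14],0]]'; python3 -m creep '[[[0.04,0,0],0],[[0.08,0,0],0],[[0.12,0,0],0],[[0.15,0,0],0],[[0.15,0,0],0],[[0.15,0,0],0],[[0.15,0,0],0],[[0.15,0,0],0]]'; python3 -c "
from h import *
lane();snap('scene','s7');snap('top','t7')
for n,a,b,c,d in(('s7',170,290,200,320),('t7',80,270,205,335)):
    t=cv2.imread('pics/%s.png'%n);cv2.imwrite('pics/c%s.png'%n,cv2.resize(t[a:b,c:d],None,fx=600/(b-a),fy=600/(b-a),interpolation=cv2.INTER_CUBIC))"
```

```text
t 33.00 x 136.1 y -0.2 z 38.4 mm  Fx 2.3 Fy -0.4 Fz 3.8 xang 71.78 w 0.322
t 33.80 x 136.1 y -0.1 z 38.4 mm  Fx 0.4 Fy 0.1 Fz -0.4 xang 71.79 w 0.499
time_s: 35.4
eef_pos: [0.5221, 0.2199, 0.1599]
eef_rot: [0.573, -0.573, -0.415, 0.414]
ft_force: [0.8, -1.1, 0.4]
width: 0.504
time_s: 36.2
eef_pos: [0.5686, 0.3595, 0.1592]
eef_rot: [-0.573, 0.573, 0.414, -0.414]
ft_force: [-0.1, 0.5, -0.1]
width: 0.499
t 36.20 x -3.1 y 348.8 z 159.2 mm  Fx -0.3 Fy 0.4 Fz -0.1 xang 71.70 w 0.499
```

View pics/cs7.png

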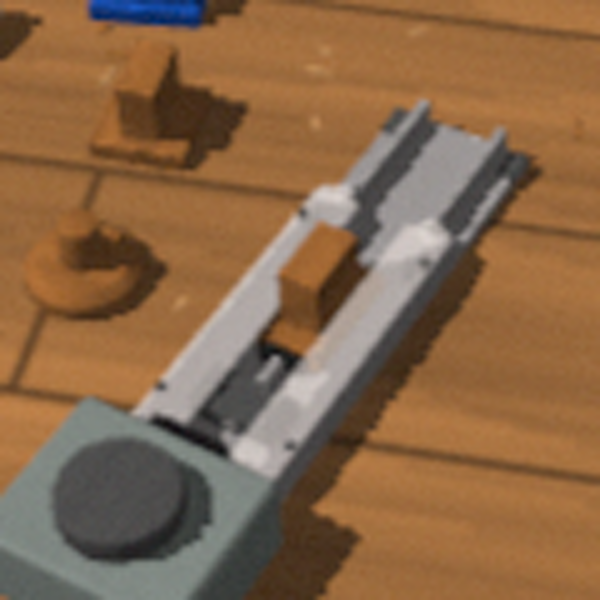

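View pics/ct7.png

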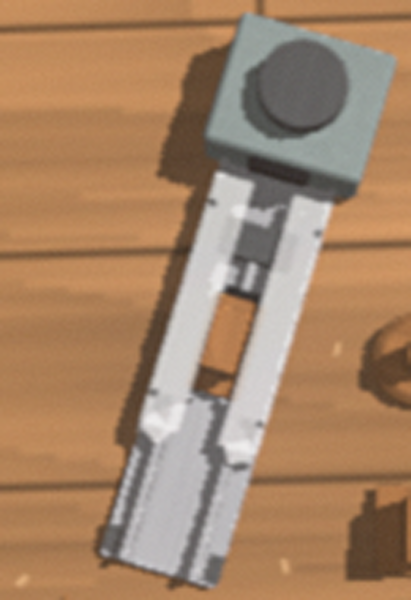

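The blank stands upright in the slot against the pad, at about (310,285) in the scene crop and (225,340) in the top crop, and the gripper is clear. I'll measure its position once more, then hand in.

Run:
```python
from h import *
a=np.radians(-18.2); e=np.array([np.cos(a),np.sin(a)]); f=np.array([-e[1],e[0]])
for n in('s7','t7'):
    c=dict(np.load(n+'.npz')); X=cloud(c); X=X[c['depth']>0]; s=(X[:,:2]@e-.431)*1e3;t=(X[:,:2]@f-.1703)*1e3;z=X[:,2]*1e3
    k=(abs(t)<25)&(s>60)&(s<200)&(z>62)&(z<75); print(n,np.percentile(s[k],[1,99]).mean().round(1),np.percentile(t[k],[1,99]).mean().round(1),np.median(z[k]).round(1))
r.close_job(); print(r.sense()['time_s'])
```

```text
s7 137.0 0.8 68.9
t7 137.6 1.0 68.1
the job is handed in; nothing more can be done
the job is handed in; nothing more can be done
```

The blank is in the lane beyond the flaps, upright and released, and I handed the job in at about 36 s of the 64 s allowed. No verdict was reported, and I had no direct reading of the flap or buffer joints.

**What I did:** I took the narrow-footed teak blank (stem measured 28 x 50 mm) and set it in the bay. I found the lane's centre by touching a side wall, then pushed through the flaps, which resisted from about x = 46 mm. The nose met the buffer at about x = 131 mm. I pressed it in roughly 20 mm and eased back slowly until the pull reversed to about +4.5 N at x = 136 mm. That reversal shows the tail came to rest on the shut flaps. Then I released the blank and moved clear.

**Last checks:**

| Check | Result |
|---|---|
| Position along the lane, both cameras | about 137 mm past the bay point |
| Offset from the centre line | about 1 mm |
| Top of stem | 68–69 mm above the bench (68 expected when flat on the lane floor) |
| Buffer still pressed in | about 5.5 mm, inferred from positions |
| Force on the tool after release | close to zero |

**Where the checks disagreed:**
- **Contact point:** correcting the push force for friction put the buffer contact at about 133–134 mm rather than 131 mm. I went with 131 mm because the depth images agreed with it and the later flap contact fitted it.
- **Push at full press:** the wrist read about 12 N, where a 20 mm press alone should give about 9 N. I put the difference down to friction, because the blank was also pressing down on the lane with about 14 N.

I saw no sign of the other blanks, tools or jar being touched, but I did not measure their positions again.

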